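# Empty the tipping pot and present the orange-lidded jar

### The arm

A 6-joint arm with a two-finger parallel gripper is mounted at the origin on the work surface. World frame = base frame: x ahead of the robot, y to its left, z up, the work surface at z = 0. Lengths are in m, angles in rad, forces in N, time in s.
With the tool pointing down it reaches from about 0.4 to 0.925 m from the base axis. Payload 3.4 kg.
Tool frame: the origin (TCP) lies at the very end of the fingers, on their centre line; the grasp point (between the pads) lies 19 mm behind it; z points along the fingers, y is the line along which they close (so a half turn about z gives the same grasp; the last joint's range is limited). The gripper opens to 85 mm and grips with 20 to 120 N. Pads are 22 mm wide; open, the fingers measure 114 mm over their backs; the gripper's body (76 mm by 85 mm) begins 54 mm behind the grasp point. The pads swing forward as they close: fully open they stand 13 mm farther back than shut.
Start: joints at [1.052, 0.307, 1.506, -0, 1.328, -0.073], TCP at [0.248, 0.519, 0.231] pointing down, gripper open.
Joint ranges: [-3.12, 3.12], [-1.05, 2.28], [0.14, 2.33], [-1.42, 4.57], [0.1, 2.73], [-2.68, 2.68]. Speed limits (rad/s): [2.57, 2.57, 3.14, 3.14, 3.14, 3.14].

### API

Orientations are given as a rotation vector (axis times angle).
In Python, from workcell import arm, cams gives the robot as it stands.
- The arm moves only by the tool apply_moves, never from a script. Its argument "deltas" is a list that holds one entry, the list of rows, each a list of 7 numbers: the closure, from 0 (fully open) to 1 (shut), then the shift along the tool's x, y, z in mm, then the turn, a rotation vector about the tool's x, y, z in degrees. In form: [[[grip, x, y, z, wx, wy, wz], ...]]. A call has 1 to 8 rows; each row is the pose to reach, as a shift and turn from the pose commanded when the call began, along the tool's axes at that moment; what a row does not reach only later rows make up. A row lasts 1/10 s, in which the tool goes at most 50 mm and 8.59 degrees, less where a joint would pass 70% of its speed; a pose out of reach is approached as far as the arm can. A call with a gripper value outside its range is refused whole. The fingers move at their own pace and stop on an object; "grip_force" is the grip in N (left out, the last holds). Time passes only in rows, so rows that repeat a pose let the fingers close. It gives the time, the measured TCP pose, the force, the opening and the grip force at its end, in the units of the state.
- arm.get_obs(): the state, without advancing time (a new reading comes with each control period).
- cams.read_camera(name): name is "side" or "top"; returns the picture (480x640x3 uint8, blue, green, red); there is no depth.
- cams.camera_params(name): a dict with "mtx" (3x3 intrinsics, pixels), "R" (3x3) and "t" (3): a world point X has camera coordinates R X + t. Camera axes: x right, y down, z forward; pixel columns grow to the right and rows downward; lengths in m; the calibration is good to about 2 mm. A picture is of the moment at which its call begins. camera_params takes no time and is no camera call.
- arm.job_done(): hands the job in; it is judged then, once.
The state is a dict: "time": time; "q": joint angles; "joint_velocities": joint speeds; "tau": joint torques, N m; "ee_pos": TCP position; "ee_rot": TCP orientation; "ft_force": force on the tool from outside, world axes, zero at the start; "moment": the same for the moment, N m; "finger_gap": opening from 0.0 (shut) to 1.0 (fully open); "grip_force": force on a finger pad.
Only numpy, scipy, OpenCV 4.12 (cv2) and the standard library are available. Lean on these libraries where they do the work, as an engineer would, in place of code of your own. Each camera call takes 0.05 s, during which the arm holds its last target. There are 200 camera calls.

### The job

The three clean bushings have to go back into their jar. Tip the pot by its red handle until all three are in the blue tray and stand the pot upright again; only then turn the carousel until the jar with the orange lid faces front, centred on the yellow pointer, and keep the carousel gripped and still there: finish while holding it, without letting go. Leave everything else on the bench where it is.

Things in the scene. Friction and masses are not known exactly. Their poses are not given: they have to be found in the camera images.
- stand: Fixed blue tray with two steel posts that carry a tipping metal pot. Origin: on the table straight below the pot's axle; x points the way the pot tips (the tray reaches from x = -50 to +140 mm), y along the axle, z up. The tray is 124 mm wide, its walls 35 mm high and 4 mm thick; the posts stand at x = 0, y = +-58 mm and are 124 mm high. May stand left or right of the robot's centre line, the carousel on the other side, and turned by up to 0.45 rad.
- pot_axle (a point): Centre of the pot's axle, 115 mm above the table, midway between the posts, fixed.
- pot (a joint): Tip angle of the pot: 0 upright (a stop), growing to 2.25 rad (a stop) as its mouth goes over towards the stand's +x. Light friction (about 1.2 N at the handle) keeps it wherever it is left. The pot is an open aluminium cup, 84 mm across the rim, 70 mm high, rim 40 mm above the axle. The bushings slide out when it is tipped nearly all the way, about 2 rad.
- pot_grip (a point): Centre of the pot's red handle: a barrel of 18 mm diameter, 22 mm long, its length along the axle, joined to the rim by a thin arm from the middle. Upright, it lies 66 mm to the stand's -x and 45 mm above the axle (80 mm from it) and it moves with the pot in an arc about the axle, passing over the top. Pinched by its two flat ends (fingers closing along the axle), it can turn between the fingers.
- carousel: The turning part of the carousel: a white disc of 216 mm diameter, top 24 mm above the table, with five clear jars fixed to it (43 mm diameter, on a circle of 78 mm radius, lids' tops 94 mm above the table) around a central post. One jar has an orange lid, the others grey lids. Origin: on the turning axis, 14 mm above the table; x points directly away from the orange-lidded jar, z up. It turns freely either way with light friction (about 0.04 N m).
- knob (a point): Centre of the black round knob on top of the carousel's central post, on its turning axis, 130 mm above the table. The knob is 36 mm in diameter, 30 mm high and fixed to the disc: turning it turns the carousel.
- marked_jar (a point): Centre of the top of the orange lid (45 mm diameter, 12 mm high), 94 mm above the table and 78 mm from the turning axis.
- front_spot (a point): Fixed point in the air, 94 mm above the table and 78 mm from the turning axis on the side of the yellow pointer of the carousel's fixed black base: where the centre of the orange lid's top is when that jar faces front. The pointer (30 mm wide, 12 mm high, its tip 165 mm from the axis) sticks out from under the disc on the robot's side, turned by up to 0.5 rad.
- bushing0_mid (a point): Centre of one of three loose white bushings, tapered, 23 mm diameter, 15 mm high, 15 g; all start in the pot.
- bushing1_mid (a point): Centre of one of three loose white bushings, tapered, 23 mm diameter, 15 mm high, 15 g; all start in the pot.
- bushing2_mid (a point): Centre of one of three loose white bushings, tapered, 23 mm diameter, 15 mm high, 15 g; all start in the pot.
- wheel_a: loose green skateboard wheel lying flat between the two stations, 52 mm diameter, 33 mm high. Bystander, origin at its underside's centre.
- wheel_b: second loose green wheel, 52 mm diameter, 33 mm high, off to the left. Bystander, origin at its underside's centre.
- driver: loose yellow-handled screwdriver lying lengthwise between the two stations, nearer the robot. Bystander.
- riser: loose thin red riser pad with four holes, 55 x 80 x 6 mm, off to the right. Bystander, origin at its underside's centre.
- oil: loose white oil bottle with red cap, 44 mm diameter, 120 mm high, off to the right. Bystander, origin at its underside's centre.
- washer: loose steel washer, 28 mm diameter, 4 mm thick, on the far side between the stations. Bystander, origin at its underside's centre.
- mug: loose blue mug, 80 mm diameter, 90 mm high, on the far left. Bystander, origin at its underside's centre.
There are look-alikes about, which are no part of the job. Leave any purple look-alike of the stand alone.

How it is judged:
On the way, in this order (a step that is already met when the one before it is completed fails the run):
1. the pot is tipped over and all three bushings lie in the tray, the carousel not yet turned (value of joint pot above 1.2 rad and x of bushing0_mid in the frame of stand between -0.048 and 0.138 m and y of bushing0_mid in the frame of stand between -0.06 and 0.06 m and z of each of bushing0_mid, bushing1_mid, bushing2_mid in the frame of stand below 0.036 m and x of bushing1_mid in the frame of stand between -0.048 and 0.138 m and y of bushing1_mid in the frame of stand between -0.06 and 0.06 m and x of bushing2_mid in the frame of stand between -0.048 and 0.138 m and y of bushing2_mid in the frame of stand between -0.06 and 0.06 m and distance of marked_jar from where it was at the start of the episode below 0.03 m), for 0.2 s.
2. the pot is upright again, the bushings in the tray, the carousel not yet turned (value of joint pot below 0.15 rad and x of bushing0_mid in the frame of stand between -0.048 and 0.138 m and y of bushing0_mid in the frame of stand between -0.06 and 0.06 m and z of each of bushing0_mid, bushing1_mid, bushing2_mid in the frame of stand below 0.036 m and x of bushing1_mid in the frame of stand between -0.048 and 0.138 m and y of bushing1_mid in the frame of stand between -0.06 and 0.06 m and x of bushing2_mid in the frame of stand between -0.048 and 0.138 m and y of bushing2_mid in the frame of stand between -0.06 and 0.06 m and distance of marked_jar from where it was at the start of the episode below 0.03 m), for 0.2 s.
3. the orange-lidded jar is at the front and the carousel is held (horizontal distance between marked_jar and front_spot below 0.012 m and contact force between the fingers and carousel above 2 N and angular speed of carousel below 0.1 rad/s), for 0.2 s.
At the end, for the whole second after the job is handed in: The orange lid's centre is within 12 mm (horizontally) of the front spot, the carousel is still (under 0.1 rad/s) and held by the fingers with more than 2 N; the pot is within 0.15 rad of upright and all three bushings lie in the tray. The program ends holding (all of step 3 and value of joint pot below 0.15 rad and x of bushing0_mid in the frame of stand between -0.048 and 0.138 m and y of bushing0_mid in the frame of stand between -0.06 and 0.06 m and z of each of bushing0_mid, bushing1_mid, bushing2_mid in the frame of stand below 0.036 m and x of bushing1_mid in the frame of stand between -0.048 and 0.138 m and y of bushing1_mid in the frame of stand between -0.06 and 0.06 m and x of bushing2_mid in the frame of stand between -0.048 and 0.138 m and y of bushing2_mid in the frame of stand between -0.06 and 0.06 m); the arm keeps its last pose, push and grip.
It fails at once if a bystander is shifted by more than 30 mm (distance of any of wheel_a, wheel_b, driver, riser, oil, washer, mug from where it was at the start of the episode above 0.03 m).
It also fails if it takes over 64 s, if anything falls off the work surface, if the arm or the gripper's body presses on something with over 40 N, if the wrist force passes 120 N, or if a joint passes its speed limit or range.

## Working session

There is one attempt and no reset: what is moved stays moved. The work goes in short steps, Python scripts to look and compute and a tool call to move; the robot and the scene stay as the last step left them, time stands still between calls to the robot, and variables do not carry over. Pictures are saved under pics/ and viewed, at most 10 in all, crops included, and the job is handed in when it is done.

Besides the shell and the picture viewer there is one more tool, called after "Emit:" by a JSON object that holds its "op" and its "data". apply_moves: Moves the arm, as the interface text tells. Its arguments: {"type":"object","properties":{"deltas":{"type":"array"},"grip_force":{"type":"number"}},"required":["deltas"]}

```bash
mkdir -p pics; ls; python3 - <<'E'
from workcell import arm,cams
import cv2,numpy as np
for n in("top","side"):
    cv2.imwrite(f"pics/{n}0.png",cams.read_camera(n)); p=cams.camera_params(n)
    print(n,np.round(p["mtx"],1).tolist(),np.round(p["R"],4).tolist(),np.round(p["t"],4).tolist())
o=arm.get_obs();print(o)
E
```

```text
pics
top [[438.2, 0.0, 327.8], [0.0, 438.2, 234.5], [0.0, 0.0, 1.0]] [[-0.003, -0.9999, -0.0097], [-0.9919, 0.0042, -0.1271], [0.1271, 0.0092, -0.9918]] [0.018, 0.4645, 1.0868]
side [[579.4, 0.0, 319.2], [0.0, 579.4, 241.6], [0.0, 0.0, 1.0]] [[0.9599, -0.2803, -0.004], [-0.2012, -0.6789, -0.7061], [0.1952, 0.6786, -0.7081]] [-0.4585, 0.1807, 1.7087]
{'time': 0.1, 'q': array([ 1.05151890e+00,  3.07492252e-01,  1.50756470e+00, -1.81836973e-05,
        1.32840083e+00, -7.35079241e-02]), 'joint_velocities': array([-0.00062788, -0.00139387, -0.00318785,  0.00052384, -0.00208796,
       -0.00171179]), 'tau': array([ 1.18572934e-03, -4.58526921e+01, -2.52607244e+01, -2.13753647e-04,
        5.62110465e-03, -2.04106833e-06]), 'ee_pos': array([0.24762647, 0.51823833, 0.23046828]), 'ee_rot': array([-6.94306317e-01, -3.06336723e+00,  2.80961149e-03]), 'ft_force': array([-0.83961329, -0.08650049, -0.17349085]), 'moment': array([-0.02136797,  0.06350196, -0.01334795]), 'grip_force': 0.0, 'finger_gap': 0.9972139727775314}
```

View pics/top0.png

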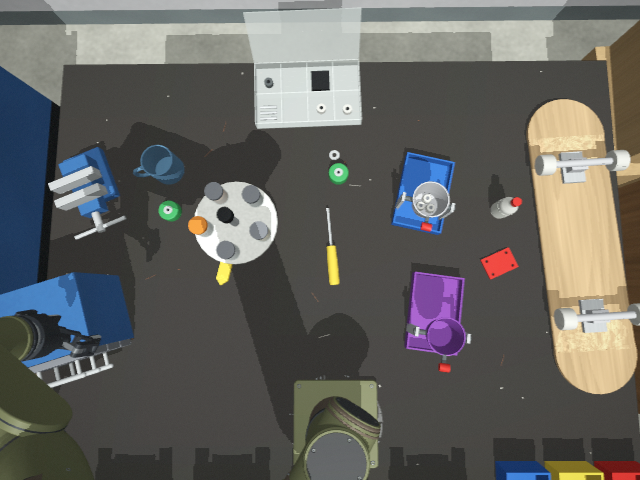

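View pics/side0.png

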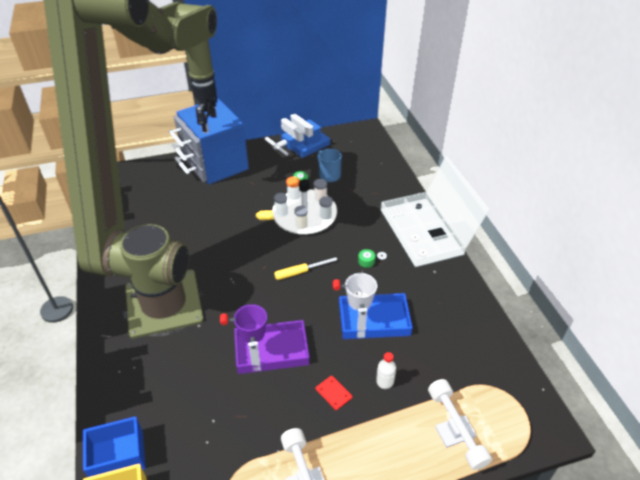

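The blue stand is at top (428,195), with its red handle at (427,227). The look-alike with purple tray and pot is at (438,320), handle (445,368); the blue one fits the description. The orange lid is at (198,227), the knob at (225,215) and the pointer at (224,273). I'll confirm with an enlarged crop.

```bash
cat > h.py <<'E'
from workcell import arm,cams
import cv2,numpy as np
def at_z(n,uv,z):
    p=cams.camera_params(n);R=np.array(p["R"]);t=np.array(p["t"]);K=np.array(p["mtx"])
    d=R.T@np.linalg.inv(K)@np.array([uv[0],uv[1],1.]);c=-R.T@t
    return c+d*(z-c[2])/d[2]
def proj(n,X):
    p=cams.camera_params(n);x=np.array(p["mtx"])@(np.array(p["R"])@np.array(X)+np.array(p["t"]));return x[:2]/x[2]
def tri(a,b):
    A=[]
    for n,uv in(("top",a),("side",b)):
        p=cams.camera_params(n);P=np.array(p["mtx"])@np.c_[p["R"],p["t"]];A+=[uv[0]*P[2]-P[0],uv[1]*P[2]-P[1]]
    X=np.linalg.svd(np.array(A))[2][-1];return X[:3]/X[3]
def blobs(im,lo,hi,box):
    h=cv2.cvtColor(im,cv2.COLOR_BGR2HSV);m=cv2.inRange(h,lo,hi);k=np.zeros_like(m);x0,y0,x1,y1=box;k[y0:y1,x0:x1]=255
    n,l,s,c=cv2.connectedComponentsWithStats(m&k)
    return [(s[i,4],np.round(c[i],1).tolist(),s[i,:4].tolist()) for i in range(1,n) if s[i,4]>8]
E
python3 - <<'E'
from h import *
t=cv2.imread("pics/top0.png");s=cv2.imread("pics/side0.png")
f=lambda im,x,y,w,h,k:cv2.resize(im[y:y+h,x:x+w],None,fx=k,fy=k,interpolation=cv2.INTER_CUBIC)
a=np.hstack([f(t,380,145,80,100,4)[:,:320],f(t,180,175,110,115,4)[:400,:440]]) 
b=np.hstack([f(s,325,255,95,100,4)[:,:320] if 0 else f(s,325,255,95,50*2,4)[:200*2,:380],f(s,250,165,95,100,4)[:,:380]])
cv2.imwrite("pics/c1.png",a)
print(a.shape)
for nm,im,bx in(("top",t,(400,210,450,240)),("side",s,(325,270,350,300))):
    print(nm,"red",blobs(im,(0,150,80),(8,255,255),bx))
for nm,im,bx in(("top",t,(180,200,230,250)),("side",s,(280,170,310,205))):
    print(nm,"orange",blobs(im,(5,150,120),(18,255,255),bx))
print("ptr",blobs(t,(20,150,100),(35,255,255),(205,255,240,295)),blobs(t,(0,0,0),(180,255,40),(212,200,240,225)))
print("disc",blobs(t,(0,0,150),(180,60,255),(185,170,290,275)))
print("blue",blobs(t,(100,150,80),(125,255,255),(380,140,470,245)))
E
```

```text
(400, 760, 3)
top red [(np.int32(60), [425.8, 226.4], [422, 223, 9, 8])]
side red [(np.int32(73), [335.9, 284.1], [332, 279, 8, 11])]
top orange [(np.int32(274), [197.1, 224.9], [188, 216, 19, 18])]
side orange [(np.int32(109), [292.2, 181.4], [286, 176, 14, 11])]
ptr [(np.int32(219), [223.4, 272.4], [216, 263, 16, 22])] [(np.int32(32), [220.3, 211.8], [217, 208, 9, 9]), (np.int32(45), [229.4, 218.0], [223, 211, 11, 12])]
disc [(np.int32(3919), [237.3, 224.0], [195, 182, 83, 82])]
blue [(np.int32(1547), [423.7, 172.3], [396, 152, 59, 50]), (np.int32(767), [413.7, 219.1], [392, 201, 51, 34])]
```

View pics/c1.png

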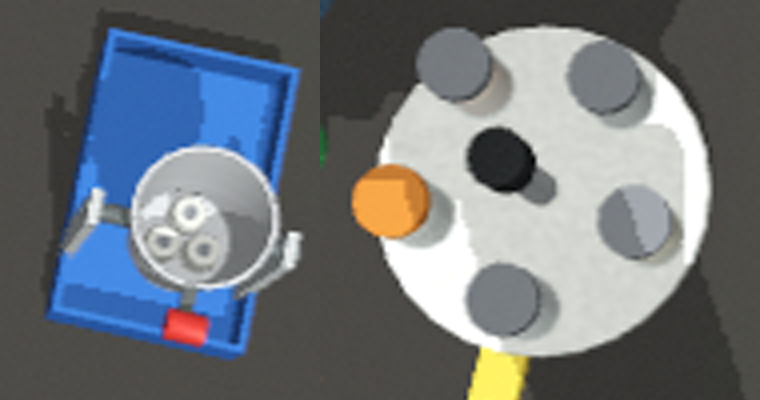

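```bash
python3 - <<'E'
from h import *
np.set_printoptions(precision=4,suppress=True)
C=[at_z("top",u,.035)[:2] for u in((407.5,153),(454.5,162.5),(440.7,233.7),(392,224.5))]
FL,FR,NR,NL=C
print("sizes",[np.linalg.norm(a-b) for a,b in((FL,FR),(NL,NR),(FL,NL),(FR,NR))])
ax=(FL+FR-NL-NR);ax/=np.linalg.norm(ax);yaw=np.arctan2(ax[1],ax[0])
ay=(FL+NL-FR-NR);print("yaw",yaw,np.arctan2(-ay[0],ay[1]))
ctr=sum(C)/4;print("stand origin from tray",ctr-.045*ax)
pl,pr=[at_z("top",u,.124)[:2] for u in((404.5,193),(454,204))];print("posts",pl,pr,np.linalg.norm(pl-pr),(pl+pr)/2)
g=tri((426.5,227),(336.5,284.5));print("handle tri",g,"at z",at_z("top",(426.3,226.8),.16)[:2])
o=ctr-.045*ax;print("pred handle",o-.066*ax)
d=at_z("top",((195+278)/2,(182+264)/2),.024);k=at_z("top",(225.5,215),.145)
print("disc",d,"knob",k)
l=at_z("top",(197.5,225.2),.094);print("lid",l,tri((197.5,225.5),(292.5,181.5)))
c=d[:2]
p=cv2.imread("pics/top0.png")
pt=at_z("top",(222,284),.012);pm=at_z("top",(223.4,272.4),.012)
for q in(l,pt,pm):
  v=q[:2]-c;print(np.linalg.norm(v),np.degrees(np.arctan2(v[1],v[0])))
E
```

```text
sizes [np.float64(0.12331110417489832), np.float64(0.12487919837588268), np.float64(0.1924158557950188), np.float64(0.1900162766877041)]
yaw -0.22776353500798424 -0.20350488819667029
stand origin from tray [ 0.5261 -0.2196]
posts [ 0.5503 -0.1656] [ 0.5234 -0.2809] 0.11834198960694951 [ 0.5368 -0.2232]
handle tri [ 0.4652 -0.2071  0.1602] at z [ 0.4644 -0.2065]
pred handle [ 0.4618 -0.2047]
disc [0.4962 0.2513 0.024 ] knob [0.496  0.2504 0.145 ]
lid [0.4803 0.3301 0.094 ] [0.4805 0.3316 0.0888]
0.08035953945234887 101.38734802479519
0.15993646295512975 166.9583258930372
0.1305567380581861 165.21746320176752
```

```bash
cat >> h.py <<'E'
from scipy.spatial.transform import Rotation as Ro
def rel(X,yaw_y_deg,pose=None):
    """shift (mm) and turn (deg) in tool axes to a tool-down pose at X with tool y at the given world heading"""
    o=arm.get_obs();p,r=(o["ee_pos"],Ro.from_rotvec(o["ee_rot"])) if pose is None else pose
    a=np.radians(yaw_y_deg);y=np.array([np.cos(a),np.sin(a),0]);z=np.array([0,0,-1.])
    g=Ro.from_matrix(np.c_[np.cross(y,z),y,z])
    return np.round(1000*r.inv().apply(np.array(X)-p),1),np.round(np.degrees((r.inv()*g).as_rotvec()),2)
E
python3 - <<'E'
from h import *
print(rel((.47,.2,.27),77.4),rel((.4645,-.2065,.23),77.4))
E
```

```text
(array([-337.8, -191.3,  -39.2]), array([ -0.11,  -0.02, -12.94])) (array([-508.2, -560.4,    1.5]), array([ -0.11,  -0.02, -12.94]))
```

Emit:
{"op": "apply_moves", "data": {"deltas": [[[0,-50,-30,-40,0,0,-8],[0,-95,-55,-40,0,0,-13],[0,-140,-80,-40,0,0,-13],[0,-190,-107,-40,0,0,-13],[0,-240,-135,-40,0,0,-13],[0,-285,-160,-40,0,0,-13],[0,-330,-190,-40,0,0,-13],[0,-338,-191,-40,0,0,-13]]]}}

```text
time: 0.9
ee_pos: [0.4708, 0.1986, 0.2711]
ee_rot: [-0.343, -3.122, 0.001]
ft_force: [0.5, 0.9, 0.3]
finger_gap: 1.001
grip_force: 0.0
```

```bash
python3 - <<'E'
from h import *
o=arm.get_obs();print(o["time"],o["ee_pos"],o["q"])
print(rel((.4645,-.2065,.23),77.4))
E
```

```text
0.9 [0.47081011 0.19856543 0.27106508] [ 3.16435730e-01  1.87708402e-01  1.57094071e+00 -1.37577052e-06
  1.38373953e+00 -1.03522344e+00]
(array([ -81.9, -396.7,   41.2]), array([-0.02, -0.04,  0.04]))
```

Emit:
{"op": "apply_moves", "data": {"deltas": [[[0.3,-10,-49,0,0,0,0],[0.4,-20,-98,0,0,0,0],[0.4,-30,-147,0,0,0,0],[0.4,-40,-196,10,0,0,0],[0.4,-50,-245,20,0,0,0],[0.4,-60,-294,30,0,0,0],[0.4,-70,-343,40,0,0,0],[0.4,-80,-391,41,0,0,0]]]}}

```text
time: 1.7
ee_pos: [0.4623, -0.1967, 0.2289]
ee_rot: [-0.343, -3.12, -0.002]
ft_force: [0.6, 0.4, 0.5]
finger_gap: 0.6
grip_force: 0.0
```

Emit:
{"op": "apply_moves", "data": {"deltas": [[[0.4,-2,-5,0,0,0,0],[0.4,-2,-5,0,0,0,0],[0.4,-2,-5,0,0,0,0]]]}}

```text
time: 2.0
ee_pos: [0.4643, -0.1996, 0.2301]
ee_rot: [-0.343, -3.122, -0.002]
ft_force: [1.1, 0.1, -0.6]
finger_gap: 0.6
grip_force: 0.0
```

```bash
python3 - <<'E'
from h import *
o=arm.get_obs();print(o["time"],o["ee_pos"],o["finger_gap"])
print(rel((.4645,-.2065,.145),77.4))
t=cams.read_camera("top");s=cams.read_camera("side")
f=lambda im,x,y,w,h,k:cv2.resize(im[y:y+h,x:x+w],None,fx=k,fy=k,interpolation=cv2.INTER_CUBIC)
cv2.imwrite("pics/c2.png",np.hstack([f(t,370,140,100,120,4),f(s,300,220,100,120,4)]))
E
```

```text
2.0 [ 0.4642572  -0.19959402  0.23009281] 0.600367814851055
(array([-1.8, -6.8, 85.1]), array([ 0.07, -0.07,  0.05]))
```

View pics/c2.png

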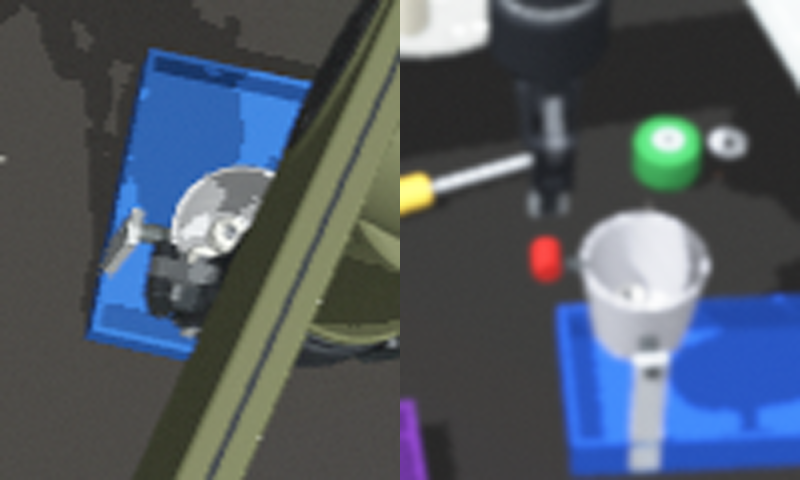

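The gripper stands over the red handle: in the side crop the fingers are at about (548,205) and the handle at (546,258). The pot holds the bushings. I'll descend and pinch.

Emit:
{"op": "apply_moves", "data": {"deltas": [[[0.4,-2,-7,20,0,0,0],[0.4,-2,-7,40,0,0,0],[0.4,-2,-7,60,0,0,0],[0.4,-2,-7,75,0,0,0],[0.4,-2,-7,85,0,0,0],[0.4,-2,-7,85,0,0,0],[0.5,-2,-7,85,0,0,0],[0.6,-2,-7,85,0,0,0]]], "grip_force": 40}}

```text
time: 2.9
ee_pos: [0.4659, -0.2079, 0.1464]
ee_rot: [0.342, 3.121, -0.001]
ft_force: [-0.8, 0.1, 0.2]
finger_gap: 0.404
grip_force: 0.0
```

Emit:
{"op": "apply_moves", "data": {"deltas": [[[0.7,0,0,0,0,0,0],[0.8,0,0,0,0,0,0],[1,0,0,0,0,0,0],[1,0,0,0,0,0,0],[1,0,0,0,0,0,0]]]}}

```text
time: 3.4
ee_pos: [0.4663, -0.2055, 0.1467]
ee_rot: [0.345, 3.12, 0.007]
ft_force: [2.2, 8.9, 6.5]
finger_gap: 0.252
grip_force: 39.2
```

```bash
python3 - <<'E'
from h import *
o=arm.get_obs();print(o["time"],o["ee_pos"],o["finger_gap"],o["grip_force"],o["ft_force"],Ro.from_rotvec(o["ee_rot"]).as_matrix().round(3))
a0=np.arctan2(45,-66)
for th in np.arange(0.15,2.2,.15):
    a=a0-th; print(round(th,2),round(-(80*np.cos(a)+66)),round(-(80*np.sin(a)-45)))
E
```

```text
3.4 [ 0.46633759 -0.20546338  0.14670736] 0.2516059038124644 39.20823812484741 [2.1774346  8.90410529 6.51508109] [[-0.976  0.219  0.003]
 [ 0.219  0.976  0.004]
 [-0.002  0.005 -1.   ]]
0.15 -7 -9
0.3 -16 -18
0.45 -26 -24
0.6 -37 -30
0.75 -48 -33
0.9 -60 -35
1.05 -72 -35
1.2 -84 -33
1.35 -95 -29
1.5 -106 -24
1.65 -116 -17
1.8 -125 -9
1.95 -132 0
2.1 -138 11
```

Emit:
{"op": "apply_moves", "data": {"deltas": [[[1,-4,2,-5,0,0,0],[1,-7,2,-9,0,0,0],[1,-12,2,-14,0,0,0],[1,-16,2,-18,0,0,0],[1,-21,2,-21,0,0,0],[1,-26,2,-24,0,0,0],[1,-31,2,-27,0,0,0],[1,-37,2,-30,0,0,0]]]}}

```text
time: 4.2
ee_pos: [0.5007, -0.2133, 0.175]
ee_rot: [-0.343, -3.12, -0.002]
ft_force: [-0.8, 4.7, -8.4]
finger_gap: 0.247
grip_force: 39.4
```

Emit:
{"op": "apply_moves", "data": {"deltas": [[[1,-6,0,-2,0,0,0],[1,-11,0,-3,0,0,0],[1,-17,0,-4,0,0,0],[1,-23,0,-5,0,0,0],[1,-29,0,-5,0,0,0],[1,-35,0,-5,0,0,0],[1,-41,0,-4,0,0,0],[1,-47,0,-3,0,0,0]]]}}

```text
time: 5.0
ee_pos: [0.5477, -0.224, 0.1798]
ee_rot: [0.343, 3.123, 0.0]
ft_force: [-4.6, 5.6, 1.2]
finger_gap: 0.244
grip_force: 39.0
```

Emit:
{"op": "apply_moves", "data": {"deltas": [[[1,-6,0,2,0,0,0],[1,-11,0,4,0,0,0],[1,-17,0,6,0,0,0],[1,-22,0,9,0,0,0],[1,-27,0,13,0,0,0],[1,-32,0,16,0,0,0],[1,-37,0,20,0,0,0],[1,-41,0,24,0,0,0]]]}}

```text
time: 5.8
ee_pos: [0.5911, -0.234, 0.1577]
ee_rot: [0.342, 3.115, -0.003]
ft_force: [1.2, 5.4, 6.2]
finger_gap: 0.249
grip_force: 38.9
```

```bash
python3 - <<'E'
from h import *
o=arm.get_obs();print(o["time"],o["ee_pos"],o["finger_gap"],o["grip_force"],o["ft_force"])
a=np.array([.5289,-.2211]);x=np.array([.976,-.219]);d=(o["ee_pos"][:2]-a)@x;print(d,np.array([d,o["ee_pos"][2]+.015-.115]))
E
```

```text
5.8 [ 0.59113    -0.23403939  0.1577335 ] 0.24894452576696907 38.854867815971375 [1.21234235 5.37174087 6.18263061]
0.0635702063405004 [0.06357021 0.0577335 ]
```

Emit:
{"op": "apply_moves", "data": {"deltas": [[[1,-4,0,5,0,0,0],[1,-7,0,9,0,0,0],[1,-10,0,14,0,0,0],[1,-13,0,20,0,0,0],[1,-15,0,24,0,0,0],[1,-16,0,27,0,0,0],[1,-16,0,27,0,0,0],[1,-16,0,27,0,0,0]]]}}

```text
time: 6.6
ee_pos: [0.6099, -0.2384, 0.1318]
ee_rot: [0.341, 3.109, -0.005]
ft_force: [4.8, 3.9, 5.1]
finger_gap: 0.242
grip_force: 43.2
```

Emit:
{"op": "apply_moves", "data": {"deltas": [[[1,0,0,0,0,0,0],[1,0,0,0,0,0,0],[1,0,0,0,0,0,0],[1,0,0,0,0,0,0],[1,0,0,0,0,0,0]]]}}

```text
time: 7.1
ee_pos: [0.6098, -0.2383, 0.1319]
ee_rot: [0.342, 3.109, -0.005]
ft_force: [5.7, 4.6, 5.8]
finger_gap: 0.239
grip_force: 43.2
```

```bash
python3 - <<'E'
from h import *
t=cams.read_camera("top");s=cams.read_camera("side")
f=lambda im,x,y,w,h,k:cv2.resize(im[y:y+h,x:x+w],None,fx=k,fy=k,interpolation=cv2.INTER_CUBIC)
cv2.imwrite("pics/c3.png",np.hstack([f(t,380,130,100,130,4),f(s,320,230,100,130,4)]))
E
```

```text
(no output)
```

View pics/c3.png

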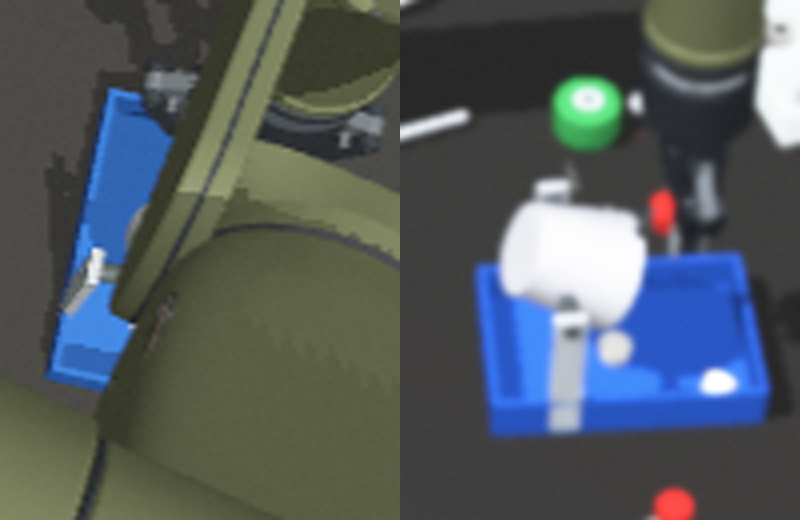

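```bash
python3 - <<'E'
from h import *
a=np.array([.530,-.2212,.115]);x=np.array([.976,-.219,0]);y=np.array([.219,.976,0])
for th in(1.8,1.9,2.0,2.1,2.2,2.25):
    b=np.arctan2(45,-66)-th;H=a+.08*(np.cos(b)*x+np.array([0,0,np.sin(b)]));print(th,H.round(4),(proj("side",H)-[320,230])*4+[400,0])
o=arm.get_obs();print(o["ee_pos"],[(proj("side",o["ee_pos"]+[0,0,z])-[320,230])*4+[400,0] for z in(0,.019)])
for p in((612,348),(718,382)):
    u=((p[0]-400)/4+320,p[1]/4+230);X=at_z("side",u,.010)-a;print(X@x,X@y)
for n in(1,):
    s=cams.read_camera("side");print(blobs(s,(0,0,190),(180,50,255),(340,270,415,335)))
E
```

```text
1.8 [ 0.5875 -0.2341  0.1691] [652.3223757  199.50712229]
1.9 [ 0.5925 -0.2352  0.163 ] [659.2354343  205.18828218]
2.0 [ 0.5968 -0.2362  0.1563] [665.10443474 211.35326029]
2.1 [ 0.6005 -0.237   0.1493] [669.87754054 217.93280991]
2.2 [ 0.6035 -0.2377  0.1419] [673.51589941 224.85444271]
2.25 [ 0.6047 -0.238   0.1381] [674.90095986 228.42024469]
[ 0.60981863 -0.23833998  0.13186218] [array([681.34735404, 233.19747254]), array([683.68949355, 214.86630945])]
0.04172253708291638 -0.000444780020928776
0.11245635274757594 -0.035213937651637
[(np.int32(24), [357.7, 276.3], [354, 275, 8, 4]), (np.int32(839), [363.2, 294.6], [345, 280, 36, 33]), (np.int32(47), [373.1, 316.4], [370, 313, 7, 8]), (np.int32(114), [361.3, 324.2], [358, 314, 8, 21]), (np.int32(36), [398.4, 325.0], [395, 322, 8, 6])]
```

Emit:
{"op": "apply_moves", "data": {"deltas": [[[1,-2,0,5,0,0,0],[1,-3,0,10,0,0,0],[1,-4,0,15,0,0,0],[1,-5,0,18,0,0,0],[1,-5,0,20,0,0,0],[1,-5,0,20,0,0,0],[1,-5,0,20,0,0,0],[1,-5,0,20,0,0,0]]]}}

```text
time: 8.05
ee_pos: [0.6161, -0.2398, 0.1123]
ee_rot: [0.341, 3.106, -0.006]
ft_force: [7.8, 4.0, 6.0]
finger_gap: 0.246
grip_force: 52.0
```

```bash
python3 - <<'E'
from h import *
s=cams.read_camera("side")
print(blobs(s,(0,0,170),(180,60,255),(340,270,415,335)),blobs(s,(0,150,80),(8,255,255),(370,270,410,310)))
f=lambda im,x,y,w,h,k:cv2.resize(im[y:y+h,x:x+w],None,fx=k,fy=k,interpolation=cv2.INTER_CUBIC)
cv2.imwrite("pics/c4.png",f(s,320,250,100,100,6))
E
```

```text
[(np.int32(1148), [362.7, 299.6], [344, 275, 38, 60]), (np.int32(46), [395.7, 324.5], [392, 322, 9, 6])] [(np.int32(38), [387.2, 286.3], [385, 282, 5, 10])]
```

View pics/c4.png

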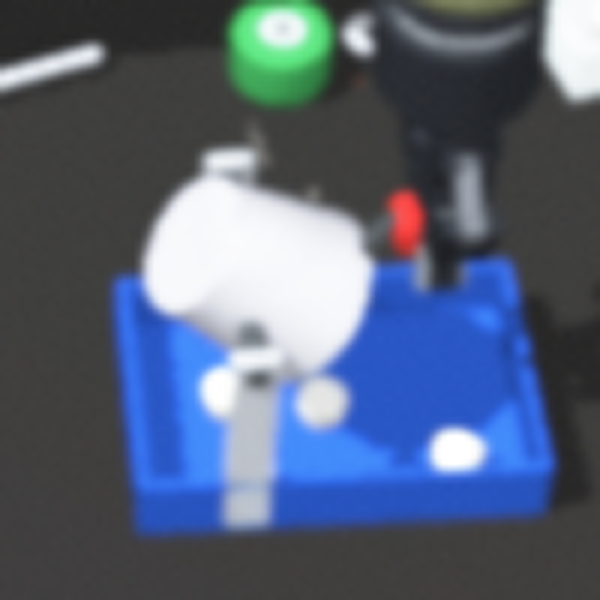

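All three bushings are visible in the tray, at crop (218,392), (322,402) and (457,450). I'll return the pot along the same arc.

Emit:
{"op": "apply_moves", "data": {"deltas": [[[1,3,0,-10,0,0,0],[1,5,0,-20,0,0,0],[1,8,0,-27,0,0,0],[1,14,0,-38,0,0,0],[1,21,0,-47,0,0,0],[1,30,0,-55,0,0,0],[1,40,0,-62,0,0,0],[1,51,0,-67,0,0,0]]]}}

```text
time: 8.9
ee_pos: [0.5592, -0.2267, 0.1754]
ee_rot: [0.343, 3.119, -0.0]
ft_force: [3.5, 3.6, -8.3]
finger_gap: 0.242
grip_force: 45.1
```

Emit:
{"op": "apply_moves", "data": {"deltas": [[[1,11,0,-4,0,0,0],[1,23,0,-6,0,0,0],[1,35,0,-6,0,0,0],[1,47,0,-4,0,0,0],[1,58,0,-1,0,0,0],[1,69,0,5,0,0,0],[1,74,0,8,0,0,0],[1,79,0,11,0,0,0]]]}}

```text
time: 9.7
ee_pos: [0.4843, -0.2096, 0.1668]
ee_rot: [0.343, 3.113, -0.001]
ft_force: [3.6, 6.9, 7.5]
finger_gap: 0.245
grip_force: 50.8
```

Emit:
{"op": "apply_moves", "data": {"deltas": [[[1,5,0,5,0,0,0],[1,9,0,9,0,0,0],[1,13,0,14,0,0,0],[1,16,0,18,0,0,0],[1,17,0,20,0,0,0],[1,17,0,20,0,0,0],[1,17,0,20,0,0,0]]]}}

```text
time: 10.4
ee_pos: [0.4649, -0.2052, 0.1467]
ee_rot: [0.343, 3.119, 0.0]
ft_force: [-2.9, 8.2, 13.5]
finger_gap: 0.242
grip_force: 53.8
```

```bash
python3 - <<'E'
from h import *
o=arm.get_obs();print(o["time"],o["ee_pos"],o["finger_gap"],o["grip_force"],o["ft_force"])
s=cams.read_camera("side")
print(blobs(s,(0,150,80),(8,255,255),(310,260,410,310)),blobs(s,(0,0,170),(180,60,255),(340,270,415,335)))
f=lambda im,x,y,w,h,k:cv2.resize(im[y:y+h,x:x+w],None,fx=k,fy=k,interpolation=cv2.INTER_CUBIC)
cv2.imwrite("pics/c5.png",f(s,320,250,100,100,6))
E
```

```text
10.4 [ 0.46493655 -0.20518661  0.14667855] 0.24157170316225765 53.75177443027496 [-2.94297686  8.21709247 13.47378484]
[] [(np.int32(859), [359.6, 296.8], [345, 274, 32, 61]), (np.int32(50), [373.3, 316.5], [370, 313, 8, 8]), (np.int32(45), [395.8, 324.5], [392, 322, 9, 6])]
```

View pics/c5.png

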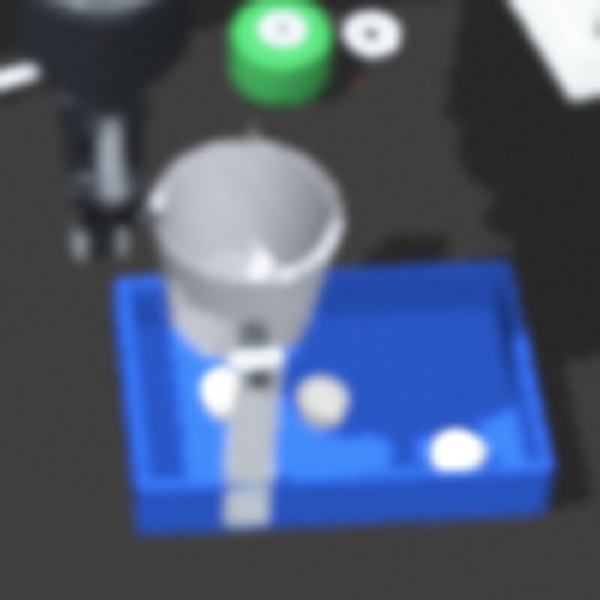

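Three bushings still lie in the tray and the pot looks upright. I'll release, lift and check from the top.

Emit:
{"op": "apply_moves", "data": {"deltas": [[[0.6,0,0,0,0,0,0],[0.4,0,0,0,0,0,0],[0.4,0,0,0,0,0,0],[0.4,0,0,0,0,0,0],[0.4,0,0,-20,0,0,0],[0.4,0,0,-50,0,0,0],[0.4,0,0,-90,0,0,0],[0.3,0,0,-125,0,0,0]]]}}

```text
time: 11.25
ee_pos: [0.4643, -0.206, 0.2696]
ee_rot: [-0.343, -3.122, 0.001]
ft_force: [0.5, -0.3, 0.2]
finger_gap: 0.697
grip_force: 0.0
```

```bash
python3 - <<'E'
from h import *
o=arm.get_obs();print(o["time"],o["ee_pos"],o["finger_gap"])
s=cams.read_camera("side")
print(blobs(s,(0,150,80),(8,255,255),(310,260,350,310)))
print("to knob",rel((.4961,.2508,.28),77.4))
E
```

```text
11.25 [ 0.46434514 -0.20601035  0.26959888] 0.6974133985727089
[(np.int32(71), [336.0, 284.1], [333, 279, 7, 11])]
to knob (array([ 71.6, 453.7,  -6.5]), array([-0.2 ,  0.58,  0.05]))
```

Emit:
{"op": "apply_moves", "data": {"deltas": [[[0.2,8,49,-8,0,0,0],[0.2,15,95,-8,0,0,0],[0.2,23,144,-8,0,0,0],[0.2,31,193,-8,0,0,0],[0.2,39,242,-8,0,0,0],[0.2,46,290,-8,0,0,0],[0.2,54,338,-8,0,0,0],[0.2,60,380,-8,0,0,0]]]}}

```text
time: 12.1
ee_pos: [0.4882, 0.1804, 0.276]
ee_rot: [-0.342, -3.123, 0.001]
ft_force: [0.2, 0.1, 0.3]
finger_gap: 0.8
grip_force: 0.0
```

```bash
python3 - <<'E'
from h import *
o=arm.get_obs();print(o["time"],o["ee_pos"],o["finger_gap"])
t=cams.read_camera("top")
f=lambda im,x,y,w,h,k:cv2.resize(im[y:y+h,x:x+w],None,fx=k,fy=k,interpolation=cv2.INTER_CUBIC)
cv2.imwrite("pics/c6.png",np.hstack([f(t,380,145,80,100,4),f(t,175,175,115,120,4)[:400]]))
print("to knob",rel((.4961,.2508,.20),77.4))
print(blobs(t,(5,150,120),(18,255,255),(180,200,230,250)),blobs(t,(20,150,100),(35,255,255),(205,255,240,295)))
E
```

```text
12.1 [0.48822346 0.18038202 0.27600847] 0.8002150991871968
to knob (array([ 6.7, 63.7, 76.4]), array([ 0.36, -0.04,  0.26]))
[(np.int32(275), [197.1, 224.9], [188, 216, 19, 18])] [(np.int32(215), [223.4, 272.4], [216, 263, 16, 22])]
```

View pics/c6.png

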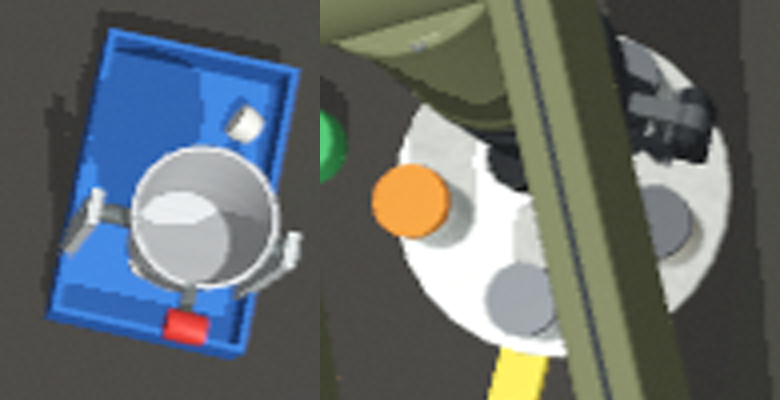

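The pot is empty and upright, with one bushing visible at crop (245,123) and the others hidden beneath the pot. The orange lid has not moved. Now the knob.

Emit:
{"op": "apply_moves", "data": {"deltas": [[[0.2,4,30,20,0,0,0],[0.2,7,60,50,0,0,0],[0.2,7,64,76,0,0,0],[0.2,7,64,90,0,0,0],[0.2,7,64,90,0,0,0],[0.2,7,64,90,0,0,0]]], "grip_force": 40}}

```text
time: 12.75
ee_pos: [0.4957, 0.2419, 0.1862]
ee_rot: [-0.343, -3.122, 0.001]
ft_force: [0.5, -1.3, -0.2]
finger_gap: 0.801
grip_force: 0.0
```

```bash
python3 - <<'E'
from h import *
o=arm.get_obs();print(o["time"],o["ee_pos"],o["finger_gap"],o["ft_force"])
print("to knob",rel((.4961,.2508,.114),77.4))
t=cv2.imread("pics/top0.png");s=cv2.imread("pics/side0.png")
for n,im,bx in(("top",t,(205,255,240,295)),("side",s,(250,205,275,222))):
    m=cv2.inRange(cv2.cvtColor(im,cv2.COLOR_BGR2HSV),(20,120,90),(35,255,255));v,u=np.nonzero(m);k=(u>bx[0])&(u<bx[2])&(v>bx[1])&(v<bx[3])
    P=np.float32([at_z(n,(a,b),.012)[:2] for a,b in zip(u[k],v[k])]);vx,vy,x0,y0=cv2.fitLine(P,cv2.DIST_HUBER,0,.01,.01).ravel()
    c=P.mean(0)-[.4961,.2508];print(n,len(P),np.degrees(np.arctan2(vy,vx)),np.linalg.norm(c),np.degrees(np.arctan2(c[1],c[0])),cv2.minAreaRect(P))
E
```

```text
12.75 [0.49567537 0.24188293 0.1861923 ] 0.8010926373265326 [ 0.47393683 -1.251133   -0.19390897]
to knob (array([ 1.5,  8.8, 72.2]), array([-0.04, -0.03,  0.04]))
top 258 -13.787753 0.13150455924493315 164.9783065462786 ((0.36698824167251587, 0.2852557897567749), (0.03270871937274933, 0.056210603564977646), 77.47005462646484)
side 103 -48.04055 0.1363032804667026 168.52368270068382 ((0.36404234170913696, 0.28129932284355164), (0.04515588656067848, 0.059196267277002335), 73.47048950195312)
```

Emit:
{"op": "apply_moves", "data": {"deltas": [[[0.2,1,9,10,0,0,0],[0.2,1,9,30,0,0,0],[0.2,1,9,50,0,0,0],[0.2,1,9,64,0,0,0],[0.2,1,9,72,0,0,0],[0.3,1,9,72,0,0,0],[0.4,1,9,72,0,0,0],[0.5,1,9,72,0,0,0]]]}}

```text
time: 13.55
ee_pos: [0.4977, 0.2525, 0.1156]
ee_rot: [0.344, 3.12, 0.005]
ft_force: [-1.0, 2.1, -0.7]
finger_gap: 0.504
grip_force: 0.7
```

Emit:
{"op": "apply_moves", "data": {"deltas": [[[0.6,0,0,0,0,0,0],[0.7,0,0,0,0,0,0],[0.8,0,0,0,0,0,0],[1,0,0,0,0,0,0],[1,0,0,0,0,0,0]]]}}

```text
time: 14.05
ee_pos: [0.4987, 0.2558, 0.1166]
ee_rot: [0.344, 3.118, 0.014]
ft_force: [-0.6, 11.2, 1.1]
finger_gap: 0.408
grip_force: 39.6
```

```bash
python3 - <<'E'
from h import *
o=arm.get_obs();print(o["time"],o["ee_pos"],o["finger_gap"],o["grip_force"],o["ft_force"],o["q"])
t=cams.read_camera("top");print(blobs(t,(5,150,120),(18,255,255),(180,200,230,250)))
E
```

```text
14.05 [0.49867548 0.25579545 0.11655905] 0.40801176055097743 39.62911248207092 [-0.58888078 11.2088912   1.07453648] [ 0.39482676  0.39386385  1.69593268  0.00654818  1.04365816 -0.95925628]
[(np.int32(184), [194.5, 225.7], [188, 217, 15, 17])]
```

Emit:
{"op": "apply_moves", "data": {"deltas": [[[1,0,3,0,0,0,0],[1,0,3,0,0,0,-4],[1,0,3,0,0,0,-9],[1,0,3,0,0,0,-14],[1,0,3,0,0,0,-19],[1,0,3,0,0,0,-24],[1,0,3,0,0,0,-28],[1,0,3,0,0,0,-30]]]}}

```text
time: 14.9
ee_pos: [0.4986, 0.255, 0.1165]
ee_rot: [-0.479, 3.101, 0.003]
ft_force: [0.2, 0.4, 6.5]
finger_gap: 0.408
grip_force: 39.9
```

```bash
python3 - <<'E'
from h import *
o=arm.get_obs();print(o["time"],o["ee_pos"],o["finger_gap"],o["grip_force"],o["ft_force"],o["moment"])
s=cams.read_camera("side");b=blobs(s,(5,150,120),(18,255,255),(240,160,330,230));print(b)
t=cams.read_camera("top");b=blobs(t,(5,150,120),(18,255,255),(180,200,240,280));print(b)
R=Ro.from_rotvec(o["ee_rot"]).as_matrix();print(np.degrees(np.arctan2(R[1,1],R[0,1])))
for u in b:
  v=at_z("top",u[1],.092)[:2];print(v,[(np.linalg.norm(v-c),np.degrees(np.arctan2(*(v-c)[::-1]))) for c in([.4962,.2513],[.498,.255])])
E
```

```text
14.9 [0.49864459 0.25504709 0.11653401] 0.40750529226042026 39.87842559814453 [0.17148976 0.37355996 6.49294215] [ 0.54724321  0.23227055 -0.04919888]
[(np.int32(128), [284.2, 186.1], [277, 181, 15, 11])]
[(np.int32(91), [199.0, 239.3], [195, 232, 9, 14])]
107.5496445918153
[0.44625743 0.32588497] [(np.float64(0.08976178678596104), np.float64(123.80651663516922)), (np.float64(0.08776088445664541), np.float64(126.12762125039596))]
```

Emit:
{"op": "apply_moves", "data": {"deltas": [[[1,0,0,0,0,0,-4],[1,0,0,0,0,0,-9],[1,0,0,0,0,0,-14],[1,0,0,0,0,0,-19],[1,0,0,0,0,0,-24],[1,0,0,0,0,0,-29],[1,0,0,0,0,0,-33],[1,0,0,0,0,0,-35]]]}}

```text
time: 15.8
ee_pos: [0.4991, 0.2543, 0.1165]
ee_rot: [-1.389, 2.813, -0.001]
ft_force: [2.8, -2.1, 5.5]
finger_gap: 0.411
grip_force: 40.0
```

```bash
python3 - <<'E'
from h import *
np.set_printoptions(precision=4,suppress=True)
o=arm.get_obs();print(o["time"],o["ee_pos"],o["finger_gap"],o["grip_force"],o["ft_force"],o["moment"])
R=Ro.from_rotvec(o["ee_rot"]).as_matrix();print(np.degrees(np.arctan2(R[1,1],R[0,1])))
s=cams.read_camera("side");bs=blobs(s,(5,150,120),(18,255,255),(240,160,330,230));print(bs)
t=cams.read_camera("top");b=blobs(t,(5,150,120),(18,255,255),(180,200,260,280));print(b)
for n,u in(("top0",(197.1,224.9)),("side0",(292.2,181.4)))+tuple(("top",x[1]) for x in b)+tuple(("side",x[1]) for x in bs):
  v=at_z(n.strip("0"),u,.091)[:2];print(n,v,[(np.linalg.norm(v-c),np.degrees(np.arctan2(*(v-c)[::-1]))) for c in([.4962,.2513],[.498,.254])])
f=lambda im,x,y,w,h,k:cv2.resize(im[y:y+h,x:x+w],None,fx=k,fy=k,interpolation=cv2.INTER_CUBIC)
cv2.imwrite("pics/c7.png",np.hstack([f(t,180,175,100,115,4),f(s,245,160,100,115,4)]))
E
```

```text
15.8 [0.4991 0.2543 0.1165] 0.41117626053243644 39.95951056480408 [ 2.7842 -2.1486  5.4948] [ 0.207   0.4319 -0.0481]
142.54974702180846
[(np.int32(116), [279.3, 195.0], [273, 190, 13, 11])]
[]
top0 [0.4815 0.332 ] [(np.float64(0.08204266098245952), np.float64(100.32454870642388)), (np.float64(0.0797408654674212), np.float64(101.94486474868923))]
side0 [0.4792 0.3299] [(np.float64(0.0803665377503462), np.float64(102.20379069413572)), (np.float64(0.07814280062890186), np.float64(103.91249902088981))]
side [0.4208 0.2734] [(np.float64(0.07858582667302985), np.float64(163.62975721302806)), (np.float64(0.07961217359697981), np.float64(165.85980793860978))]
```

View pics/c7.png

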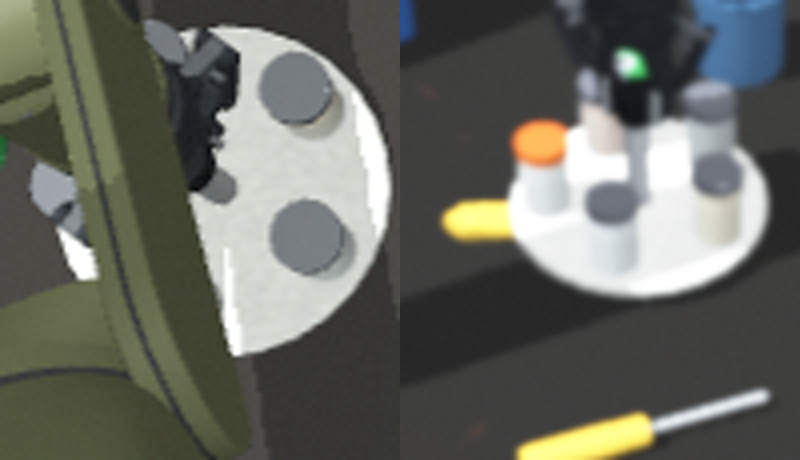

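The orange jar at crop (541,142) lines up with the yellow pointer, at about 165–167° against about 166°, so it is within about 2 mm. I'll let it settle, then hand in.

Emit:
{"op": "apply_moves", "data": {"deltas": [[[1,0,0,0,0,0,0],[1,0,0,0,0,0,0],[1,0,0,0,0,0,0],[1,0,0,0,0,0,0],[1,0,0,0,0,0,0]]]}}

```text
time: 16.4
ee_pos: [0.4991, 0.2543, 0.1165]
ee_rot: [-1.386, 2.815, -0.001]
ft_force: [2.5, -1.2, 5.9]
finger_gap: 0.411
grip_force: 40.0
```

```bash
python3 - <<'E'
from workcell import arm
o=arm.get_obs();print(o["grip_force"],o["joint_velocities"].round(4));print(arm.job_done())
E
```

```text
39.95670676231384 [-0.0012 -0.0004  0.     -0.0003  0.0002 -0.0011]
the job is handed in; nothing more can be done
None
```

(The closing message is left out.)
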